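# Shut and lock the incubator tray

### The arm

A 7-joint arm with a two-finger parallel gripper is mounted at the origin on the work surface. World frame = base frame: x ahead of the robot, y to its left, z up, the work surface at z = 0. Lengths are in m, angles in rad, forces in N, time in s.
With the tool pointing down it reaches from about 0.425 to 0.825 m from the base axis. Payload 3.6 kg.
Tool frame: the origin (TCP) lies midway between the tips of the shut fingers; the grasp point (between the pads) lies 19 mm behind it; z points along the fingers, y is the line along which they close (so a half turn about z gives the same grasp; the last joint's range is limited). The gripper opens to 85 mm and grips with 20 to 120 N. Pads are 22 mm wide; open, the fingers measure 114 mm over their backs; the gripper's body (76 mm by 85 mm) begins 54 mm behind the grasp point. The pads swing forward as they close: fully open they stand 13 mm farther back than shut.
Start: joints at [-1.317, 0.615, -0.013, 1.423, 0.008, 1.103, -0.04], TCP at [0.179, 0.625, 0.196] pointing down, gripper open.
Joint ranges: [-3.12, 3.12], [-0.3, 2.06], [-1.34, 1.32], [0.26, 2.42], [-1.36, 4.5], [0.01, 1.98], [-2.84, 2.84]. Speed limits (rad/s): [2.79, 2.79, 3.14, 3.14, 3.14, 3.14, 3.14].

### API

Orientations are given as [roll, pitch, yaw] about the fixed x, y, z axes, in that order (R = Rz(yaw) Ry(pitch) Rx(roll)).
In Python, from station import telemetry, optics, order, models gives the robot as it stands.
- The arm moves only by the tool play_rows, never from a script. Its arguments are lists of equal length, an entry for each row: "twist": the turn, a rotation vector about the tool's x, y, z in degrees, a list of three; "offset": the shift along the tool's x, y, z in m, a list of three; "fingers": the closure, from -1 (fully open) to 1 (shut), so that 0 is half open. A call has 1 to 20 rows; each row shifts and turns the commanded pose from where the row before left it, along the tool's axes as they then stand; what a row does not reach is not made up. A row lasts 1/10 s, in which the tool goes at most 50 mm and 8.59 degrees, less where a joint would pass 70% of its speed; a pose out of reach is approached as far as the arm can. A call is refused whole if a number of a shift passes 0.05 or a number of a turn 8.59, either way. A call with a gripper value outside its range is refused whole. The fingers move at their own pace and stop on an object; "grip_force" is the grip in N (left out, the last holds). Time passes only in rows, so rows that do not move let the fingers close. It gives the time, the measured TCP pose, the force, the opening and the grip force at its end, in the units of the state.
- telemetry.read_state(): the state, without advancing time (a new reading comes with each control period).
- optics.read_camera(name): name is "scene" or "top" or "wrist"; returns a dict with "color" (384x512x3 uint8, red, green, blue), "depth" (384x512 float32, m along the optical axis (not along the pixel's ray), 0 where there is no reading), "mtx" (3x3 intrinsics, pixels), "camera_from_world" (4x4, takes a point from world to camera coordinates); the wrist camera has in their place "T_tool_cam" (4x4, takes a point from camera to tool coordinates, whose origin is the TCP and whose axes are the flange's). Camera axes: x right, y down, z forward; pixel columns grow to the right and rows downward; lengths in m; the calibration is good to about 2 mm. A picture is of the moment at which its call begins: read the wrist's pose just before it.
- order.close_job(): hands the job in; it is judged then, once.
Trained networks look in the newest picture that a camera, given by its name, has taken for a name from the list of things; names that differ only in an ending like _2 or _b are one class to them, and where a whole thing is asked for, a point or a joint stands for the part that bears it (a point fixed in the world has none). Each returns a list of dicts, best first, with "conf" (0 to 1); they miss things now and then, are a little off and sometimes report something else, mostly with a low value. They report only what shows in the picture. A call takes as long as a camera call.
- models.look_for(camera, name): "bbox" ([left, top, right, bottom] in pixels, round what is visible of it).
- models.masks_of(camera, name): "mask" (384x512 bool, what is visible of it) and "bbox" ([left, top, right, bottom] in pixels, round what is visible of it).
- models.pinpoint(camera, name): "xy" ([column, row] in pixels: a listed point, or the origin of a listed thing).
The state is a dict: "time": time; "q": joint angles; "qvel": joint speeds; "joint_efforts": joint torques, N m; "tool_pos": TCP position; "orientation": TCP orientation; "wrist_force": force on the tool from outside, world axes, zero at the start; "moment": the same for the moment, N m; "opening": opening from 0.0 (shut) to 1.0 (fully open); "grasp_force": force on a finger pad.
Only numpy, scipy, OpenCV 4.12 (cv2) and the standard library are available. Lean on these libraries where they do the work, as an engineer would, in place of code of your own. Each camera call takes 0.05 s, during which the arm holds its last target. There are 200 camera calls.

### The job

Push the incubator's sample tray fully home, then lock it: pull the locking toggle on top outward along its own length against its spring, far enough to clear its gate but without wrenching it against its outer stop, flip it over to the locked side (leaning towards the tray's front) while it is pulled out, and let it drop fully back in. Let go, and leave the tip box, bottle and tube rack where they stand.

Things in the scene. Friction and masses are not known exactly. Their poses are not given: they have to be found in the camera images.
- incubator: White bench-top microplate incubator, fixed to the bench, 220 (its x) x 240 (its y) x 95 mm high; origin at the centre of its underside on the bench. Its tray comes out of its -y side. On its flat top, over its centre line x = 0, 30 mm from its centre towards the tray side, stands a steel toggle bracket 49 mm (x) x 64 mm (y), 30 mm high, with the locking toggle in it.
- tray_face (a point): Middle of the outer face of the tray's flat aluminium front panel (180 mm wide along the incubator's x, 14 mm thick, from 16 to 84 mm above the bench; this point is 50 mm above the bench). Axes as the incubator's; the face looks to -y, so the tray is pushed home along +y. The tray carries a well plate.
- tray (a joint): How far the tray stands out, m: 0 fully home (firm stop, panel 2 mm from the housing), 0.075 right out. It slides with 2 to 4 N of friction and stays where it is left.
- pivot (a point): Centre of the toggle's hinge, fixed in the incubator 75 mm above the bench, 30 mm from the incubator's centre towards -y. Axes as the incubator's; the toggle swings about this x axis.
- bat_grip (a point): Good place to grip the toggle: on its centre line, 108 mm from the hinge when the bat is fully in. The toggle is a round aluminium bat, slightly thicker to its free end: from 58 mm (diameter 16) to 138 mm (diameter 25 near the end) from the hinge; at this point 22 mm thick. Axes: z points outward along the bat (the pulling direction), x along the hinge. The bat leans 0.45 rad from upright at either end of its swing.
- toggle_swing (a joint): Swing of the toggle, rad: 0 unlocked (leaning 0.45 rad away from the tray's front, to the incubator's +y), 0.45 upright, 0.9 locked (leaning 0.45 rad to -y, towards the tray's front). A steel gate stops it between about 0.18 and 0.72 unless the bat is pulled out far enough. With the tray not home it cannot be flipped even when pulled. At the start it rests anywhere between 0 and 0.12.
- toggle_pull (a joint): How far the bat is pulled out along its own length, m: 0 fully in. A spring draws it in: about 5 N at 0, 8 N at 0.025. The pull that clears the gate is set differently each time, 8 to 22.5 mm, with the firm outer stop 4 to 6 mm beyond (14 to 27 mm). Neither is given: feel the stop by the steep rise of force. At the stop it clears the gate.
- strain (a joint): How far the toggle's sprung outer stop has been forced out of place, m: 0 at rest, whatever the setting of the gate. It stands firm up to about 14 N on the stop (on top of the pull of the bat's own spring), then yields; forced past 1 mm (about 22 N on the stop) the lock is damaged.
- tip_box: Bystander, leave alone: yellow tip box with clear lid, 85 x 120 x 67 mm; origin at the centre of its underside.
- bottle: Bystander, leave alone: glass bottle with a blue cap, 86 mm diameter, 170 mm high; origin at the centre of its underside.
- tube_rack: Bystander, leave alone: white tube rack, 100 x 200 x 55 mm; origin at the centre of its underside.

How it is judged:
On the way, in this order (a step that is already met when the one before it is completed fails the run):
1. the tray is pushed fully home, with the toggle still on its unlocked side (value of joint tray below 0.004 m and value of joint toggle_swing below 0.3 rad), for 0.2 s.
2. the toggle is pulled outward and carried past the middle, with the tray home (value of joint toggle_pull above 0.007 m and value of joint toggle_swing above 0.45 rad and value of joint tray below 0.006 m).
At the end, for the whole second after the job is handed in: The tray is home (within 6 mm), the toggle leans to the locked side (swing above 0.7 rad) and has dropped fully back in (pulled out less than 3 mm), all at rest and released (value of joint tray below 0.006 m and value of joint toggle_swing above 0.7 rad and value of joint toggle_pull below 0.003 m and not (velocity of joint toggle_swing above 0.1 rad/s) and velocity of joint tray below 0.02 m/s); the robot touches nothing.
It fails at once if the toggle is wrenched against its outer stop, forcing the stop more than 1 mm out of place (about 22 N) (value of joint strain above 0.001 m).
It fails at once if the tip box is moved more than 30 mm (distance of tip_box from where it was at the start of the episode above 0.03 m).
It fails at once if the bottle is moved more than 30 mm (distance of bottle from where it was at the start of the episode above 0.03 m).
It fails at once if the tube rack is moved more than 30 mm (distance of tube_rack from where it was at the start of the episode above 0.03 m).
It also fails if it takes over 54 s, if anything falls off the work surface, if the arm or the gripper's body presses on something with over 40 N, if the wrist force passes 120 N, or if a joint passes its speed limit or range.

## Working session

There is one attempt and no reset: what is moved stays moved. The work goes in short steps, Python scripts to look and compute and a tool call to move; the robot and the scene stay as the last step left them, time stands still between calls to the robot, and variables do not carry over. Pictures are saved under pics/ and viewed, at most 10 in all, crops included, and the job is handed in when it is done.

Besides the shell and the picture viewer there is one more tool, called as name(argument=value, ...) on one line, values as JSON. play_rows: Moves the arm, as the interface text tells. Its arguments: {"type":"object","properties":{"twist":{"type":"array"},"offset":{"type":"array"},"fingers":{"type":"array"},"grip_force":{"type":"number"}},"required":["twist","offset","fingers"]}

```bash
mkdir -p pics; ls; cat > h.py <<'E'
import numpy as np, cv2
from scipy.spatial.transform import Rotation as R
from station import telemetry, optics, order, models
def tool():
    s=telemetry.read_state(); return s,R.from_euler('xyz',s['orientation']).as_matrix(),np.array(s['tool_pos'])
def toworld(c,uv,z=None):
    """pixel+depth (or known plane z) -> world for fixed camera dict c"""
    T=np.linalg.inv(c['camera_from_world']); u,v=uv
    d=np.linalg.inv(c['mtx'])@[u,v,1.]
    if z is None:
        p=c['depth'][int(v)-1:int(v)+2,int(u)-1:int(u)+2]; k=np.median(p[p>0])
    else: k=(z-T[2,3])/(T[:3,:3]@d)[2]
    return T[:3,:3]@(d*k)+T[:3,3]
E
python3 - <<'E'
from h import *
print(telemetry.read_state())
ims=[]
for cam in ['scene','top']:
    c=optics.read_camera(cam); ims.append(c['color'].copy())
    print(cam,np.linalg.inv(c['camera_from_world'])[:3,3].round(3))
    for n in ['incubator','tray_face','pivot','bat_grip','tip_box','bottle','tube_rack']:
        for r in models.pinpoint(cam,n)[:1]:
            u,v=r['xy']
            try: w=toworld(c,(u,v)).round(3)
            except Exception as e: w=e
            z={'tray_face':.05,'pivot':.075}.get(n,0.)
            print(n,round(r['conf'],2),np.round(r['xy'],1),w, toworld(c,(u,v),z).round(3))
cv2.imwrite('pics/a.png',cv2.resize(np.vstack(ims),(448,600*1))[:,:,::-1]) if 0 else [cv2.imwrite(f'pics/a{i}.png',m[:,:,::-1]) for i,m in enumerate(ims)]
E
```

```text
pics
{'time': 0.0, 'q': array([-1.31748316,  0.61593561, -0.01261776,  1.42491285,  0.00812611,
        1.10339354, -0.04039838]), 'qvel': array([-0.00096213,  0.0005753 , -0.00117328, -0.00023945, -0.00041865,
        0.0012097 , -0.00025731]), 'joint_efforts': array([ 5.48862920e-05, -4.69215095e+01,  2.59065628e-01, -1.71032435e+01,
        9.93902853e-03,  9.67470347e-03,  4.23608157e-06]), 'tool_pos': array([0.17927624, 0.6238926 , 0.194923  ]), 'orientation': array([-3.13899467e+00,  6.04999134e-05,  2.86186074e+00]), 'wrist_force': array([ 0.27415962, -0.26883344,  0.43205071]), 'moment': array([-0.01121338, -0.03749896,  0.00738856]), 'grasp_force': 0.0, 'opening': 0.9996759817408079}
scene [ 1.231 -0.751  0.91 ]
incubator 0.89 [286.8 202.3] [0.614 0.025 0.094] [0.543 0.114 0.   ]
tray_face 0.55 [253.8 207.6] [ 0.526 -0.055  0.06 ] [ 0.518 -0.047  0.05 ]
bat_grip 0.66 [293.6 168.2] [0.556 0.119 0.17 ] [0.401 0.319 0.   ]
tip_box 0.95 [324.8 172. ] [0.553 0.343 0.046] [0.517 0.4   0.   ]
bottle 0.97 [203.8 288. ] [ 0.687 -0.408  0.064] [ 0.645 -0.382  0.   ]
tube_rack 0.67 [131.8 263.5] [ 0.457 -0.51   0.056] [ 0.407 -0.494  0.   ]
top [ 0.39  -0.033  1.24 ]
incubator 0.58 [206.  190.5] [0.537 0.112 0.098] [0.549 0.124 0.   ]
tray_face 0.55 [260.  199.6] [ 0.521 -0.056  0.002] [ 0.516 -0.056  0.05 ]
pivot 0.7 [395.4 234.8] [ 0.411 -0.486  0.057] [ 0.41  -0.479  0.075]
bat_grip 0.65 [193.7 185. ] [0.539 0.134 0.197] [0.567 0.166 0.   ]
tip_box 0.97 [125.5 202.1] [0.499 0.366 0.068] [0.506 0.389 0.   ]
bottle 0.69 [358.6 164.3] [ 0.624 -0.356  0.115] [ 0.648 -0.389  0.   ]
tube_rack 0.58 [394.7 233.8] [ 0.414 -0.484  0.056] [ 0.415 -0.505  0.   ]
```

View pics/a0.png

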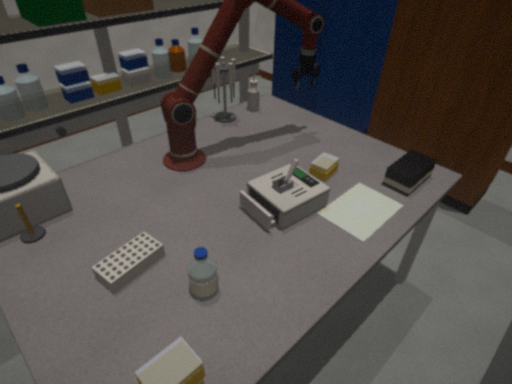

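View pics/a1.png

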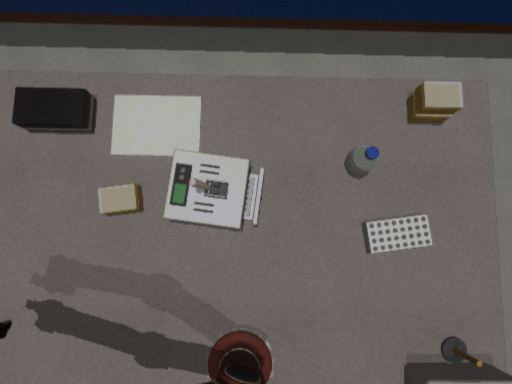

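Top view: incubator around (207,190), tray out to the right (258,196), toggle bracket (215,188) with bat leaning left to (196,184). Now fit the yaw and tray from the depth.

```bash
python3 - <<'E'
from h import *
c=optics.read_camera('top'); T=np.linalg.inv(c['camera_from_world'])
v,u=np.mgrid[:384,:512]; d=c['depth']
P=(np.linalg.inv(c['mtx'])@np.stack([u*d,v*d,d]).reshape(3,-1)); W=(T[:3,:3]@P).T+T[:3,3]
roi=(abs(W[:,0]-.55)<.18)&(W[:,1]>-.11)&(W[:,1]<.25)
print('table z',np.median(W[(abs(W[:,0]-.55)<.1)&(W[:,1]<-.12)&(W[:,1]>-.2),2]))
a=W[roi&(abs(W[:,2]-.096)<.012)&(W[:,1]>-.02)]
print(len(a),np.median(a[:,2]),cv2.minAreaRect((a[:,:2]*1000).astype(np.float32)))
b=W[roi&(W[:,2]>.07)&(W[:,2]<.1)&(W[:,1]<-.025)]
print(len(b),cv2.minAreaRect((b[:,:2]*1000).astype(np.float32)),np.median(b,0))
print(cv2.boxPoints(cv2.minAreaRect((b[:,:2]*1000).astype(np.float32))))
t=W[roi&(W[:,2]>.135)]
print(len(t)); print(t[np.argsort(t[:,2])].round(3)[::4])
E
```

```text
table z 0.0017335924798305147
5180 0.09696689500587119 ((546.6607055664062, 110.6449966430664), (242.9124755859375, 220.77452087402344), 83.15857696533203)
255 ((528.1174926757812, -48.74896240234375), (13.849791526794434, 178.71566772460938), 83.19160461425781) [ 0.52676922 -0.04853632  0.08524453]
[[438.56885  -45.0317  ]
 [616.0243   -66.218346]
 [617.66614  -52.466225]
 [440.2107   -31.27958 ]]
904
[[ 0.539  0.107  0.136]
 [ 0.538  0.11   0.142]
 [ 0.544  0.106  0.145]
 [ 0.549  0.106  0.149]
 [ 0.549  0.108  0.154]
 [ 0.545  0.111  0.156]
 [ 0.542  0.113  0.158]
 [ 0.544  0.113  0.162]
 [ 0.547  0.113  0.164]
 [ 0.546  0.115  0.168]
 [ 0.549  0.115  0.171]
 [ 0.542  0.12   0.174]
 [ 0.542  0.122  0.177]
 [ 0.545  0.119  0.178]
 [ 0.556  0.122  0.18 ]
 [ 0.547  0.122  0.184]
 [ 0.549  0.122  0.185]
 [ 0.555  0.124  0.188]
 [ 0.551  0.124  0.191]
 [ 0.559  0.129  0.194]
 [ 0.548  0.126  0.194]
 [ 0.539  0.134  0.195]
 [ 0.553  0.126  0.196]
 [ 0.541  0.145  0.197]
 [ 0.556  0.14   0.198]
 [ 0.547  0.142  0.198]
 [ 0.55   0.134  0.199]
 [ 0.556  0.131  0.2  ]
 [ 0.553  0.142  0.2  
[... 4030 characters left out ...]
4 ]
 [ 0.39  -0.033  1.24 ]
 [ 0.39  -0.033  1.24 ]
 [ 0.39  -0.033  1.24 ]
 [ 0.39  -0.033  1.24 ]
 [ 0.39  -0.033  1.24 ]
 [ 0.39  -0.033  1.24 ]
 [ 0.39  -0.033  1.24 ]
 [ 0.39  -0.033  1.24 ]
 [ 0.39  -0.033  1.24 ]
 [ 0.39  -0.033  1.24 ]
 [ 0.39  -0.033  1.24 ]
 [ 0.39  -0.033  1.24 ]
 [ 0.39  -0.033  1.24 ]
 [ 0.39  -0.033  1.24 ]
 [ 0.39  -0.033  1.24 ]
 [ 0.39  -0.033  1.24 ]
 [ 0.39  -0.033  1.24 ]
 [ 0.39  -0.033  1.24 ]
 [ 0.39  -0.033  1.24 ]
 [ 0.39  -0.033  1.24 ]
 [ 0.39  -0.033  1.24 ]
 [ 0.39  -0.033  1.24 ]
 [ 0.39  -0.033  1.24 ]
 [ 0.39  -0.033  1.24 ]
 [ 0.39  -0.033  1.24 ]
 [ 0.39  -0.033  1.24 ]
 [ 0.39  -0.033  1.24 ]
 [ 0.39  -0.033  1.24 ]
 [ 0.39  -0.033  1.24 ]]
```

play_rows(twist=[[0,0,0],[0,0,0],[0,0,4],[0,0,4],[0,0,4],[0,0,4],[0,0,4],[0,0,4],[0,0,4],[0,0,4],[0,0,4],[0,0,4],[0,0,4],[0,0,4],[0,0,4],[0,0,4],[0,0,4],[0,0,4],[0,0,4],[0,0,4]], offset=[[0,0,-0.05],[0,0,-0.05],[-0.045,-0.005,0],[-0.045,-0.005,0],[-0.045,-0.005,0],[-0.045,-0.005,0],[-0.045,-0.005,0],[-0.045,-0.005,0],[-0.045,-0.005,0],[-0.045,-0.005,0],[-0.045,-0.005,0],[-0.045,-0.005,0],[-0.045,-0.005,0],[-0.045,-0.005,0],[-0.045,-0.005,0],[-0.045,-0.005,0],[-0.045,-0.005,0],[-0.045,-0.005,0],[-0.045,-0.005,0],[-0.045,-0.005,0]], fingers=[1,1,1,1,1,1,1,1,1,1,1,1,1,1,1,1,1,1,1,1], grip_force=60)

```text
time: 2.85
tool_pos: [0.602, -0.0119, 0.2961]
orientation: [3.141, 0.0, 1.603]
wrist_force: [0.7, 0.0, 0.5]
opening: -0.0
grasp_force: 0.0
```

play_rows(twist=[[0,0,4.3],[0,0,4.3],[0,0,0],[0,0,0],[0,0,0],[0,0,0],[0,0,0],[0,0,0],[0,0,0],[0,0,0],[0,0,0]], offset=[[0,0,0],[0,0,0],[-0.033,-0.023,0],[-0.033,-0.023,0],[-0.033,-0.024,0],[0,0,0.05],[0,0,0.05],[0,0,0.05],[0,0,0.05],[0,0,0.046],[0,0,0]], fingers=[1,1,1,1,1,1,1,1,1,1,1])

```text
time: 3.95
tool_pos: [0.5159, -0.0989, 0.0449]
orientation: [-3.128, -0.001, 1.455]
wrist_force: [-1.6, -0.4, 0.0]
opening: -0.004
grasp_force: 0.0
```

play_rows(twist=[[0,0,0],[0,0,0],[0,0,0],[0,0,0],[0,0,0],[0,0,0]], offset=[[0.01,0.005,0],[0.01,0,0],[0.01,0,0],[0.01,0,0],[0.01,0,0],[0,0,0]], fingers=[1,1,1,1,1,1])

```text
time: 4.55
tool_pos: [0.5321, -0.0485, 0.0506]
orientation: [3.141, -0.002, 1.459]
wrist_force: [-0.1, -0.1, -0.6]
opening: 0.0
grasp_force: 0.0
```

play_rows(twist=[[0,0,0],[0,0,0],[0,0,0]], offset=[[0.005,0,0],[0.005,0,0],[0,0,0]], fingers=[1,1,1])

```text
time: 4.85
tool_pos: [0.5327, -0.0407, 0.05]
orientation: [-3.141, -0.0, 1.456]
wrist_force: [0.1, -0.5, -0.1]
opening: 0.003
grasp_force: 0.0
```

play_rows(twist=[[0,0,0],[0,0,0],[0,0,0]], offset=[[0.003,0,0],[0.002,0,0],[0,0,0]], fingers=[1,1,1])

```text
time: 5.15
tool_pos: [0.5333, -0.0362, 0.0501]
orientation: [-3.141, -0.0, 1.455]
wrist_force: [-0.1, -0.2, 0.4]
opening: -0.001
grasp_force: 0.0
```

play_rows(twist=[[0,0,0],[0,0,0],[0,0,0]], offset=[[0.002,0,0],[0.002,0,0],[0.002,0,0]], fingers=[1,1,1])

```text
time: 5.45
tool_pos: [0.534, -0.0304, 0.0501]
orientation: [-3.141, 0.0, 1.455]
wrist_force: [1.2, 0.1, 0.1]
opening: -0.0
grasp_force: 0.0
```

play_rows(twist=[[0,0,0],[0,0,0]], offset=[[0.002,0,0],[0.001,0,0]], fingers=[1,1])

```text
time: 5.65
tool_pos: [0.5344, -0.0272, 0.0501]
orientation: [-3.142, -0.0, 1.455]
wrist_force: [-1.4, 0.7, -0.5]
opening: 0.002
grasp_force: 0.0
```

```bash
cat > tray.py <<'E'
from h import *
c=optics.read_camera('top'); T=np.linalg.inv(c['camera_from_world'])
v,u=np.mgrid[:384,:512]; d=c['depth']
P=(np.linalg.inv(c['mtx'])@np.stack([u*d,v*d,d]).reshape(3,-1)); W=(T[:3,:3]@P).T+T[:3,3]
L=np.stack([(W[:,0]-.547)*.993-(W[:,1]-.111)*.119,(W[:,0]-.547)*.119+(W[:,1]-.111)*.993,W[:,2]],1)
b=L[(d.ravel()>0)&(abs(L[:,0])<.09)&(abs(L[:,0])>.05)&(L[:,2]>.07)&(L[:,2]<.09)&(L[:,1]<-.115)&(L[:,1]>-.25)]
print(len(b),np.percentile(b[:,1],[2,50,98]).round(4))
s,_,p=tool(); print(p,s['wrist_force'])
m=cv2.resize(c['color'][120:250,150:320],None,fx=4,fy=4); cv2.imwrite('pics/b.png',m[:,:,::-1])
E
python3 tray.py
```

```text
58 [-0.1676 -0.1612 -0.1546]
[ 0.53440641 -0.0270417   0.05009098] [-0.10643346  0.19426145 -0.53878269]
```

View pics/b.png

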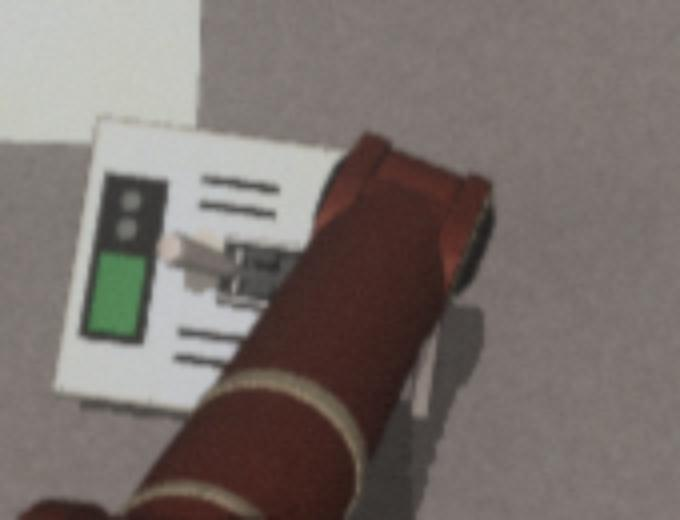

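```bash
python3 - <<'E'
from h import *
c=optics.read_camera('scene'); w=optics.read_camera('wrist')
m=cv2.resize(c['color'][130:250,210:370],(800,600)); cv2.imwrite('pics/c.png',m[:,:,::-1])
cv2.imwrite('pics/d.png',w['color'][:,:,::-1]); print(w['T_tool_cam'].round(3))
E
```

```text
[[-0.001 -0.959 -0.282  0.07 ]
 [ 1.    -0.    -0.001 -0.   ]
 [ 0.001 -0.282  0.959 -0.178]
 [ 0.     0.     0.     1.   ]]
```

View pics/c.png

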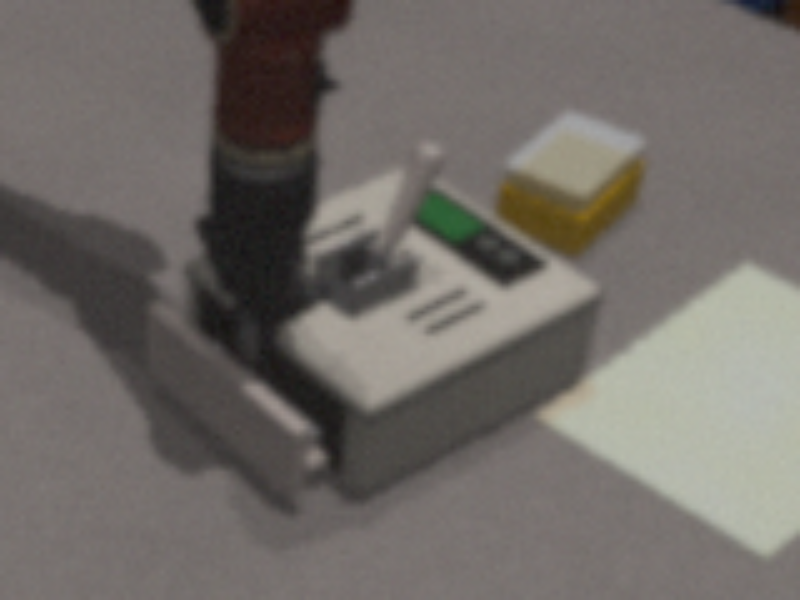

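The panel (150,310)–(310,470) still stands out and the gripper (260,300) seems to be behind it, between panel and housing. Check the wrist view.

View pics/d.png

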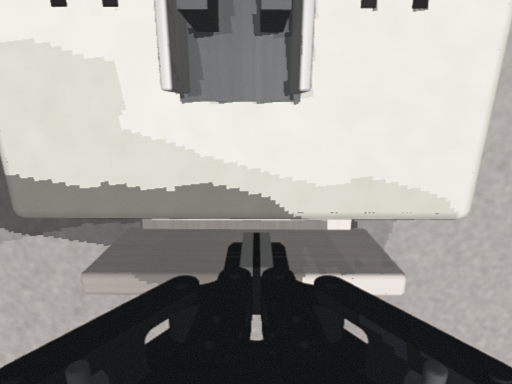

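```bash
python3 - <<'E'
from h import *
s,Rt,p=tool(); w=optics.read_camera('wrist'); T=w['T_tool_cam']
def loc(u,v):
    k=w['depth'][v,u]; q=T[:3,:3]@(np.linalg.inv(w['mtx'])@[u,v,1.]*k)+T[:3,3]
    W=Rt@q+p; d=W-[.547,.111,0]; return np.round([.993*d[0]-.119*d[1],.119*d[0]+.993*d[1],W[2]],3),np.round(q,3)
for uv in [(120,210),(120,282),(380,282),(150,250),(330,240),(250,224),(340,224),(257,245),(235,255),(275,255),(256,325),(100,340),(240,60)]: print(uv,*loc(*uv))
c=np.linalg.inv(T)@[0,0,0,1]; print('tcp px',(w['mtx']@c[:3])/c[2], p, s['wrist_force'])
E
```

```text
(120, 210) [-0.06  -0.116  0.096] [ 0.024 -0.064 -0.046]
(120, 282) [-0.071 -0.161  0.084] [-0.022 -0.075 -0.034]
(380, 282) [ 0.071 -0.161  0.085] [-0.022  0.067 -0.035]
(150, 250) [-0.063 -0.156  0.056] [-0.017 -0.067 -0.006]
(330, 240) [ 0.054 -0.156  0.042] [-0.017  0.05   0.008]
(250, 224) [-0.001 -0.151  0.026] [-0.012 -0.005  0.024]
(340, 224) [ 0.064 -0.151  0.026] [-0.012  0.06   0.024]
(257, 245) [ 0.004 -0.13   0.103] [ 0.009  0.    -0.053]
(235, 255) [-0.006 -0.134  0.105] [ 0.005 -0.01  -0.055]
(275, 255) [ 0.012 -0.134  0.105] [ 0.005  0.008 -0.055]
(256, 325) [ 0.004 -0.26  -0.   ] [-0.121 -0.001  0.05 ]
(100, 340) [-0.038 -0.129  0.162] [ 0.01  -0.042 -0.112]
(240, 60) [-0.003 -0.051  0.098] [ 0.088 -0.007 -0.048]
tcp px [256.7644026  220.77298058   1.        ] [ 0.5343761  -0.02748116  0.05009598] [-0.05034082  0.08157597  0.81190367]
```

The fingers really stand behind the panel. I'll lift straight out, back off, and redo it while looking.

play_rows(twist=[[0,0,0],[0,0,0],[0,0,0],[0,0,0],[0,0,0],[0,0,0]], offset=[[0,0,-0.04],[0,0,-0.04],[-0.03,0,0],[-0.03,0,0],[-0.03,0,0],[0,0,0]], fingers=[1,1,1,1,1,1])

```text
time: 6.45
tool_pos: [0.5227, -0.1233, 0.1308]
orientation: [3.14, 0.004, 1.446]
wrist_force: [0.1, -0.7, 0.6]
opening: -0.001
grasp_force: 0.0
```

```bash
cat > wl.py <<'E'
from h import *
s,Rt,p=tool(); w=optics.read_camera('wrist'); T=w['T_tool_cam']
v,u=np.mgrid[:384,:512]; k=w['depth']
q=(T[:3,:3]@(np.linalg.inv(w['mtx'])@np.stack([u*k,v*k,k]).reshape(3,-1))).T+T[:3,3]
W=q@Rt.T+p; d=W-[.547,.111,0]
L=np.stack([.993*d[:,0]-.119*d[:,1],.119*d[:,0]+.993*d[:,1],W[:,2]],1)[k.ravel()>0]
dp=p-[.547,.111,0]
print('tcp',p.round(4),'local',np.round([.993*dp[0]-.119*dp[1],.119*dp[0]+.993*dp[1]],4),'F',s['wrist_force'].round(1))
b=L[(abs(L[:,0])<.085)&(abs(L[:,0])>.045)&(abs(L[:,2]-.084)<.005)&(L[:,1]<-.124)&(L[:,1]>-.24)]
print('panel top',len(b),np.percentile(b[:,1],[2,50,98]).round(4) if len(b) else '')
E
python3 wl.py; python3 tray.py
```

```text
tcp [ 0.5227 -0.1233  0.1308] local [ 0.0038 -0.2356] F [ 0.1 -0.7  0.6]
panel top 2419 [-0.1699 -0.1629 -0.1241]
78 [-0.1669 -0.1567 -0.119 ]
[ 0.52366456 -0.11767044  0.13013927] [-0.38417485  0.50053605 -0.52414354]
```

play_rows(twist=[[0,0,0],[0,0,0],[0,0,0],[0,0,0],[0,0,0]], offset=[[0,-0.003,0.03],[0,0,0.03],[0,0,0.025],[0,0,0],[0,0,0]], fingers=[1,1,1,1,1])

```text
time: 7.05
tool_pos: [0.5213, -0.1155, 0.0452]
orientation: [-3.141, -0.001, 1.457]
wrist_force: [0.6, -0.0, 0.5]
opening: -0.003
grasp_force: 0.0
```

play_rows(twist=[[0,0,0],[0,0,0],[0,0,0],[0,0,0],[0,0,0],[0,0,0],[0,0,0]], offset=[[0.01,0,0],[0.01,0,0],[0.01,0,0],[0.008,0,0],[0.008,0,0],[0.008,0,0],[0.006,0,0]], fingers=[1,1,1,1,1,1,1])

```text
time: 7.75
tool_pos: [0.528, -0.0577, 0.0453]
orientation: [3.141, 0.002, 1.455]
wrist_force: [-0.3, -2.6, 0.1]
opening: -0.001
grasp_force: 1.4
```

```bash
python3 wl.py
```

```text
tcp [ 0.528  -0.0577  0.0453] local [ 0.0012 -0.1697] F [-0.3 -2.6  0.1]
panel top 4621 [-0.1591 -0.1514 -0.1243]
```

play_rows(twist=[[0,0,0],[0,0,0],[0,0,0],[0,0,0]], offset=[[0.005,0,0],[0.005,0,0],[0.005,0,0],[0.003,0,0]], fingers=[1,1,1,1])

```text
time: 8.2
tool_pos: [0.5303, -0.0386, 0.0452]
orientation: [3.141, -0.0, 1.455]
wrist_force: [-0.3, -2.6, 0.5]
opening: 0.001
grasp_force: 1.3
```

play_rows(twist=[[0,0,0],[0,0,0]], offset=[[0.002,0,0],[0.001,0,0]], fingers=[1,1])

```text
time: 8.4
tool_pos: [0.5306, -0.0359, 0.0452]
orientation: [3.141, -0.0, 1.455]
wrist_force: [-0.3, -2.5, 1.4]
opening: -0.001
grasp_force: 1.3
```

play_rows(twist=[[0,0,0],[0,0,0]], offset=[[0.002,0,0],[0.001,0,0]], fingers=[1,1])

```text
time: 8.6
tool_pos: [0.5306, -0.0353, 0.0452]
orientation: [3.141, 0.003, 1.454]
wrist_force: [-0.8, -6.4, 1.3]
opening: 0.003
grasp_force: 3.3
```

```bash
python3 wl.py
```

```text
tcp [ 0.5306 -0.0353  0.0452] local [ 0.0012 -0.1472] F [-0.8 -6.4  1.3]
panel top 3915 [-0.1367 -0.13   -0.1244]
```

play_rows(twist=[[0,0,0],[0,0,0],[0,0,0]], offset=[[0.002,0,0],[0,0,0],[0,0,0]], fingers=[1,1,1])

```text
time: 8.95
tool_pos: [0.5306, -0.0353, 0.0453]
orientation: [3.141, 0.005, 1.452]
wrist_force: [-1.4, -7.7, 1.2]
opening: 0.004
grasp_force: 4.0
```

play_rows(twist=[[0,0,0],[0,0,0],[0,0,0],[0,0,0],[0,0,0],[0,0,0],[0,0,0],[0,0,0],[0,0,0]], offset=[[-0.015,0,0],[-0.025,0,0],[0,0,-0.05],[0,0,-0.05],[0,0,-0.05],[0,0,-0.05],[0,0,-0.05],[0,0,0],[0,0,0]], fingers=[1,1,1,-1,-1,-1,-1,-1,-1])

```text
time: 9.85
tool_pos: [0.5265, -0.0695, 0.2959]
orientation: [3.14, -0.002, 1.457]
wrist_force: [0.7, -0.6, -0.6]
opening: 0.995
grasp_force: 0.0
```

```bash
cat >> wl.py <<'E'
print('face tray top cam:')
b=L[(abs(L[:,0])<.02)&(L[:,2]>.128)&(L[:,2]<.23)&(L[:,1]>-.04)&(L[:,1]<.08)]
print(len(b))
for z in np.arange(.13,.22,.01):
    e=b[abs(b[:,2]-z)<.005]
    if len(e)>5: print(z.round(3),len(e),'x',np.percentile(e[:,0],[3,50,97]).round(4),'y',np.percentile(e[:,1],[3,50,97]).round(4))
cv2.imwrite('pics/w%d.png'%(s['time']*100),w['color'][:,:,::-1])
E
python3 wl.py; python3 tray.py|head -1
```

```text
tcp [ 0.5265 -0.0695  0.2959] local [ 0.0011 -0.1817] F [ 0.7 -0.6 -0.6]
panel top 688 [-0.1374 -0.1304 -0.1243]
face tray top cam:
74
0.13 65 x [-0.0186 -0.005   0.0104] y [-0.0375 -0.0248 -0.0107]
0.14 9 x [-0.0058 -0.002   0.0007] y [-0.0122 -0.0116 -0.0114]Traceback (most recent call last):
  File "tray.py", line 7, in <module>
    print(len(b),np.percentile(b[:,1],[2,50,98]).round(4))
                 ~~~~~~~~~~~~~^^^^^^^^^^^^^^^^^^
    return _quantile_unchecked(
        a, q, axis, out, overwrite_input, method, keepdims, weights)
    return _ureduce(a,
                    func=_quantile_ureduce_func,
    ...<5 lines>...
                    overwrite_input=overwrite_input,
                    method=method)
    r = func(a, **kwargs)
    result = _quantile(arr,
                       quantiles=q,
    ...<2 lines>...
                       out=out,
                       weights=wgt)
    slices_having_nans = np.isnan(arr[-1, ...])
                                  ~~~^^^^^^^^^
IndexError: index -1 is out of bounds for axis 0 with size 0
```

play_rows(twist=[[0,0,0],[0,0,0],[0,0,0],[0,0,0],[0,0,0],[0,-8,0],[0,-8,0],[0,-8,0],[0,0,0],[0,0,0]], offset=[[0.04,0,0],[0.05,0,0],[0.05,0,0],[0.05,0,0],[0.04,0,0],[0,0,0],[0,0,0],[0,0,0],[0,0,0],[0,0,0]], fingers=[-1,-1,-1,-1,-1,-1,-1,-1,-1,-1])

```text
time: 10.95
tool_pos: [0.5517, 0.1586, 0.2923]
orientation: [-3.136, 0.421, 1.459]
wrist_force: [0.3, -1.3, 0.5]
opening: 1.0
grasp_force: 0.0
```

```bash
python3 wl.py; ls pics
```

```text
tcp [0.5517 0.1586 0.2923] local [-0.001   0.0478] F [ 0.3 -1.3  0.5]
panel top 178 [-0.1363 -0.1319 -0.1285]
face tray top cam:
556
0.16 7 x [-0.0107 -0.0052  0.0016] y [0.0178 0.0205 0.0224]
0.18 11 x [-0.0111 -0.0059  0.0011] y [0.0278 0.0325 0.0347]
0.19 164 x [-0.0151 -0.0029  0.0083] y [0.0214 0.0335 0.036 ]
0.2 360 x [-0.0122 -0.0029  0.0062] y [0.0174 0.0267 0.0338]
a0.png
a1.png
b.png
c.png
d.png
w1095.png
w985.png
```

play_rows(twist=[[0,0,0],[0,0,0],[0,0,0],[0,0,0],[0,0,0],[0,0,0],[0,0,0],[0,0,0]], offset=[[0.0186,-0.002,0],[0,0,0.02],[0,0,0.03],[0,0,0.03],[0,0,0.03],[0,0,0.02],[0,0,0.011],[0,0,0]], fingers=[-1,-1,-1,-1,-1,-1,-1,-1])

```text
time: 11.8
tool_pos: [0.5454, 0.1167, 0.1579]
orientation: [-3.139, 0.419, 1.454]
wrist_force: [1.0, 0.5, 0.8]
opening: 0.992
grasp_force: 0.0
```

```bash
python3 - <<'E'
from h import *
s,Rt,p=tool(); w=optics.read_camera('wrist')
d=p-[.547,.111,0]; print(np.round([.993*d[0]-.119*d[1],.119*d[0]+.993*d[1],d[2]],4),s['wrist_force'],s['orientation'])
c=optics.read_camera('scene')
cv2.imwrite('pics/e.png',np.hstack([cv2.resize(w['color'],(400,300)),cv2.resize(c['color'][110:230,220:380],(400,300))])[:,:,::-1])
E
```

```text
[-0.0023  0.0055  0.1579] [1.02683983 0.51157496 0.78565035] [-3.13946767  0.41937266  1.45350669]
```

View pics/e.png

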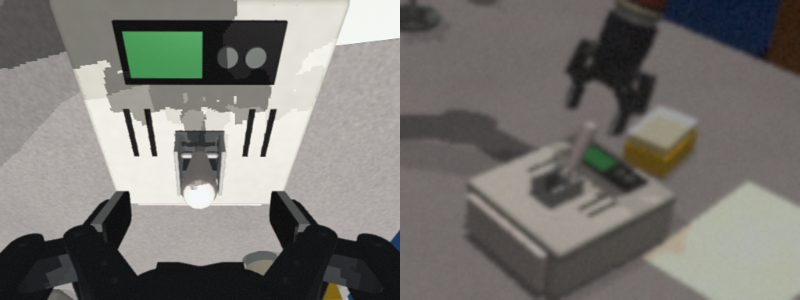

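The wrist view shows the bat tip at (198,193), still ahead of the open fingers, and the scene view shows the gripper well above the bat. That disagrees with the reported pose, so I'll recheck with fresh pictures.

```bash
python3 - <<'E'
from h import *
for i in range(3):
    s,Rt,p=tool(); w=optics.read_camera('wrist'); T=w['T_tool_cam']; k=w['depth']
    print(s['time'],p.round(4),s['q'].round(3),k[247,253],k[100,400], w.keys() if i==0 else '')
    v,u=np.mgrid[:384,:512]
    q=(T[:3,:3]@(np.linalg.inv(w['mtx'])@np.stack([u*k,v*k,k]).reshape(3,-1))).T+T[:3,3]
    b=q.reshape(384,512,3)[235:258,243:263].reshape(-1,3); print('bat end in tool',np.median(b,0).round(3))
r=models.pinpoint('wrist','bat_grip'); print(r[:1])
E
python3 wl.py
```

```text
11.9 [0.5469 0.1182 0.1594] [-0.767  0.68   0.524  1.615  0.065  1.097 -0.467] 0.1469241 0.20478913 dict_keys(['color', 'depth', 'mtx', 'T_tool_cam'])
bat end in tool [ 0.005 -0.002 -0.044]
11.95 [0.5472 0.1185 0.1598] [-0.768  0.68   0.524  1.614  0.065  1.097 -0.467] 0.14639573 0.20570557 
bat end in tool [ 0.004 -0.002 -0.044]
12.0 [0.5472 0.1186 0.1598] [-0.768  0.679  0.524  1.614  0.065  1.097 -0.467] 0.14629227 0.20485611 
bat end in tool [ 0.004 -0.002 -0.044]
[{'xy': [248.8, 226.4], 'conf': 0.77}]
tcp [0.5469 0.1185 0.1596] local [-0.001   0.0074] F [ 0.1 -0.3  0.6]
panel top 140 [-0.1367 -0.1344 -0.1322]
face tray top cam:
2416
0.13 42 x [-0.0098 -0.0039  0.0027] y [0.0006 0.0036 0.0056]
0.14 74 x [-0.0101 -0.0028  0.0041] y [0.0026 0.0082 0.0113]
0.15 92 x [-0.0115 -0.0037  0.0045] y [0.0079 0.0134 0.0169]
0.16 126 x [-0.0114 -0.0027  0.0052] y [0.0145 0.0192 0.0227]
0.17 153 x [-0.0123 -0.0032  0.0058] y [0.0194 0.025  0.0283]
0.18 204 x [-0.0131 -0.0031  0.0065] y [0.0241 0.0302 0.034 ]
0.19 660 x [-0.0143 -0.0031  0.0078] y [0.0245 0.0337 0.0358]
0.2 1065 x [-0.0124 -0.003   0.0058] y [0.0196 0.0275 0.0337]
```

play_rows(twist=[[0,0,0],[0,0,0],[0,0,0],[0,0,0],[0,0,0],[0,0,0],[0,0,0],[0,0,0],[0,0,0],[0,0,0]], offset=[[0.003,-0.002,0.004],[0,0,0],[0,0,0],[0,0,0],[0,0,0],[0,0,0],[0,0,0],[0,0,0],[0,0,0],[0,0,0]], fingers=[-1,1,1,1,1,1,1,1,1,1], grip_force=60)

```text
time: 13.15
tool_pos: [0.5448, 0.1192, 0.1542]
orientation: [3.14, 0.418, 1.455]
wrist_force: [0.7, 0.8, 3.4]
opening: 0.248
grasp_force: 58.8
```

play_rows(twist=[[0,0,0],[0,0,0],[0,0,0]], offset=[[0,0,-0.003],[0,0,-0.003],[0,0,0]], fingers=[1,1,1])

```text
time: 13.45
tool_pos: [0.5444, 0.1206, 0.1588]
orientation: [-3.141, 0.42, 1.455]
wrist_force: [3.0, -3.1, -6.1]
opening: 0.246
grasp_force: 59.1
```

play_rows(twist=[[0,0,0],[0,0,0],[0,0,0]], offset=[[0,0,-0.002],[0,0,-0.002],[0,0,0]], fingers=[1,1,1])

```text
time: 13.75
tool_pos: [0.5447, 0.1229, 0.163]
orientation: [-3.141, 0.419, 1.455]
wrist_force: [2.4, -3.7, -6.3]
opening: 0.25
grasp_force: 59.1
```

play_rows(twist=[[0,0,0],[0,0,0],[0,0,0]], offset=[[0,0,-0.001],[0,0,-0.001],[0,0,0]], fingers=[1,1,1])

```text
time: 14.05
tool_pos: [0.5448, 0.1238, 0.1649]
orientation: [-3.141, 0.419, 1.455]
wrist_force: [2.4, -3.8, -7.6]
opening: 0.243
grasp_force: 59.1
```

play_rows(twist=[[0,0,0],[0,0,0],[0,0,0]], offset=[[0,0,-0.001],[0,0,-0.001],[0,0,0]], fingers=[1,1,1])

```text
time: 14.35
tool_pos: [0.5449, 0.1247, 0.1667]
orientation: [-3.141, 0.419, 1.455]
wrist_force: [2.8, -3.7, -6.7]
opening: 0.244
grasp_force: 59.1
```

play_rows(twist=[[0,0,0],[0,0,0],[0,0,0]], offset=[[0,0,-0.001],[0,0,-0.001],[0,0,0]], fingers=[1,1,1])

```text
time: 14.65
tool_pos: [0.545, 0.1255, 0.1685]
orientation: [-3.141, 0.419, 1.455]
wrist_force: [1.7, -4.1, -6.2]
opening: 0.251
grasp_force: 59.1
```

play_rows(twist=[[0,0,0],[0,0,0],[0,0,0]], offset=[[0,0,-0.001],[0,0,-0.0005],[0,0,0]], fingers=[1,1,1])

```text
time: 14.95
tool_pos: [0.5451, 0.1262, 0.1698]
orientation: [-3.141, 0.419, 1.455]
wrist_force: [1.8, -3.4, -8.1]
opening: 0.246
grasp_force: 59.1
```

play_rows(twist=[[0,0,0],[0,0,0],[0,0,0]], offset=[[0,0,-0.001],[0,0,-0.0005],[0,0,0]], fingers=[1,1,1])

```text
time: 15.25
tool_pos: [0.545, 0.1259, 0.1703]
orientation: [-3.141, 0.42, 1.455]
wrist_force: [3.5, -5.5, -11.9]
opening: 0.249
grasp_force: 59.4
```

play_rows(twist=[[0,0,0],[0,0,0]], offset=[[0,0,0.003],[0,0,0]], fingers=[1,1])

```text
time: 15.45
tool_pos: [0.545, 0.1253, 0.1683]
orientation: [-3.141, 0.419, 1.455]
wrist_force: [0.7, -4.1, -7.4]
opening: 0.247
grasp_force: 59.9
```

play_rows(twist=[[0,4,0],[0,4,0],[0,4,0],[0,4,0],[0,0,0]], offset=[[-0.0072,0,0.00025],[-0.0072,0,0.00025],[-0.0072,0,0.00025],[-0.0072,0,0.00025],[0,0,0]], fingers=[1,1,1,1,1])

```text
time: 15.95
tool_pos: [0.5415, 0.0938, 0.1779]
orientation: [3.141, 0.14, 1.448]
wrist_force: [1.5, -1.6, -7.6]
opening: 0.244
grasp_force: 59.9
```

```bash
cat > st.py <<'E'
from h import *
s,Rt,p=tool(); d=p-[.547,.111,0]
y=.119*d[0]+.993*d[1]+.030; z=p[2]-.075; th=np.arctan2(y,z)
F=s['wrist_force']; ey=np.array([.119,.993,0]); ax=ey*np.sin(th)+np.array([0,0,np.cos(th)]); tn=ey*np.cos(th)-np.array([0,0,np.sin(th)])
print('s',np.hypot(y,z).round(4),'pull~',(np.hypot(y,z)-.0878).round(4),'theta',th.round(3),'tool tilt',np.arctan2(-(Rt[:,2]@ey),-Rt[2,2]).round(3),'Fax',(F@ax).round(1),'Ftan',(F@tn).round(1),'Fx',F[0].round(1),'lx',(.993*d[0]-.119*d[1]).round(4),'M',s['moment'].round(2))
E
python3 st.py
```

```text
s 0.1037 pull~ 0.0159 theta 0.118 tool tilt 0.14 Fax -7.7 Ftan -0.5 Fx 1.5 lx -0.0034 M [ 0.08 -0.49  0.13]
```

play_rows(twist=[[0,4,0],[0,4,0],[0,4,0],[0,4,0],[0,0,0]], offset=[[-0.0072,0,0.00025],[-0.0072,0,0.00025],[-0.0072,0,0.00025],[-0.0072,0,0.00025],[0,0,0]], fingers=[1,1,1,1,1])

```text
time: 16.45
tool_pos: [0.5382, 0.0662, 0.1764]
orientation: [-3.14, -0.138, 1.449]
wrist_force: [0.5, -0.0, -6.9]
opening: 0.247
grasp_force: 60.0
```

```bash
python3 st.py
```

```text
s 0.1026 pull~ 0.0148 theta -0.152 tool tilt -0.138 Fax -6.8 Ftan -1.0 Fx 0.5 lx -0.0034 M [-0.24 -0.35  0.03]
```

play_rows(twist=[[0,4,0],[0,4,0],[0,4,0],[0,4,0],[0,0,0]], offset=[[-0.0072,0,-0.0007],[-0.0072,0,0.00025],[-0.0072,0,0.00025],[-0.0072,0,0.00025],[0,0,0]], fingers=[1,1,1,1,1])

```text
time: 16.95
tool_pos: [0.5352, 0.0405, 0.1683]
orientation: [-3.138, -0.417, 1.451]
wrist_force: [1.6, 2.3, -6.7]
opening: 0.245
grasp_force: 60.0
```

```bash
python3 st.py
```

```text
s 0.102 pull~ 0.0142 theta -0.418 tool tilt -0.417 Fax -7.1 Ftan -0.5 Fx 1.6 lx -0.0034 M [-0.59 -0.29 -0.08]
```

play_rows(twist=[[0,0,0],[0,0,0],[0,0,0],[0,0,0],[0,0,0]], offset=[[0,0,0.004],[0,0,0.004],[0,0,0.004],[0,0,0.002],[0,0,0]], fingers=[1,1,1,1,1])

```text
time: 17.45
tool_pos: [0.5362, 0.0486, 0.1569]
orientation: [3.141, -0.419, 1.457]
wrist_force: [1.4, 1.5, -6.4]
opening: 0.245
grasp_force: 60.1
```

```bash
python3 st.py
```

```text
s 0.0884 pull~ 0.0006 theta -0.386 tool tilt -0.419 Fax -6.5 Ftan -0.9 Fx 1.4 lx -0.0033 M [-0.57 -0.26 -0.17]
```

play_rows(twist=[[0,0,0],[0,0,0],[0,0,0]], offset=[[0,0,0.0015],[0,0,0.001],[0,0,0]], fingers=[1,1,1])

```text
time: 17.75
tool_pos: [0.5367, 0.0474, 0.1561]
orientation: [3.139, -0.419, 1.455]
wrist_force: [-1.9, -2.3, 6.3]
opening: 0.248
grasp_force: 61.4
```

```bash
python3 st.py
```

```text
s 0.0881 pull~ 0.0003 theta -0.401 tool tilt -0.419 Fax 6.8 Ftan 0.2 Fx -1.9 lx -0.0026 M [-0.36  0.38  0.22]
```

play_rows(twist=[[0,0,0],[0,0,0],[0,0,0],[0,0,0],[0,0,0],[0,0,0],[0,0,0],[0,0,0],[0,0,0],[0,0,0],[0,0,0],[0,0,0]], offset=[[0,0,0],[0,0,0],[0,0,0],[0,0,0],[0,0,0],[0,0,0],[0,0,-0.02],[0,0,-0.03],[0,0,-0.04],[0,0,-0.04],[0,0,0],[0,0,0]], fingers=[-1,-1,-1,-1,-1,-1,-1,-1,-1,-1,-1,-1])

```text
time: 18.95
tool_pos: [0.5302, -0.0042, 0.2736]
orientation: [3.14, -0.419, 1.455]
wrist_force: [0.4, 0.1, -0.7]
opening: 0.999
grasp_force: 0.0
```

```bash
python3 - <<'E'
from h import *
import time
optics.read_camera('scene'); optics.read_camera('wrist'); optics.read_camera('scene')
s,Rt,p=tool(); w=optics.read_camera('wrist'); c=optics.read_camera('scene')
cv2.imwrite('pics/f.png',np.hstack([cv2.resize(w['color'],(400,300)),cv2.resize(c['color'][110:230,220:380],(400,300))])[:,:,::-1])
T=w['T_tool_cam']; k=w['depth']; v,u=np.mgrid[:384,:512]
q=(T[:3,:3]@(np.linalg.inv(w['mtx'])@np.stack([u*k,v*k,k]).reshape(3,-1))).T+T[:3,3]
W=q@Rt.T+p; d=W-[.547,.111,0]
L=np.stack([.993*d[:,0]-.119*d[:,1],.119*d[:,0]+.993*d[:,1]+.03,W[:,2]-.075],1)[k.ravel()>0]
b=L[(abs(L[:,0])<.03)&(L[:,2]>.06)&(L[:,2]<.17)&(L[:,1]<.0)&(L[:,1]>-.11)]
r=np.hypot(b[:,1],b[:,2]); print('end s',np.percentile(r,[90,98,99.8]).round(4)); e=b[r>np.percentile(r,98)-.008]
print('end centre',e.mean(0).round(4),'theta',np.arctan2(*e.mean(0)[1:]).round(3))
print(p,s['wrist_force'].round(1))
E
python3 wl.py|head -2
```

```text
end s [0.1385 0.1393 0.1396]
end centre [-0.0032 -0.0589  0.1234] theta -0.445
[ 0.52907722 -0.00270508  0.27167786] [ 0.4 -0.  -0.6]
tcp [ 0.5293 -0.0029  0.2718] local [-0.004  -0.1152] F [ 1.1 -0.7  0.5]
panel top 701 [-0.1373 -0.1306 -0.1244]
```

View pics/f.png

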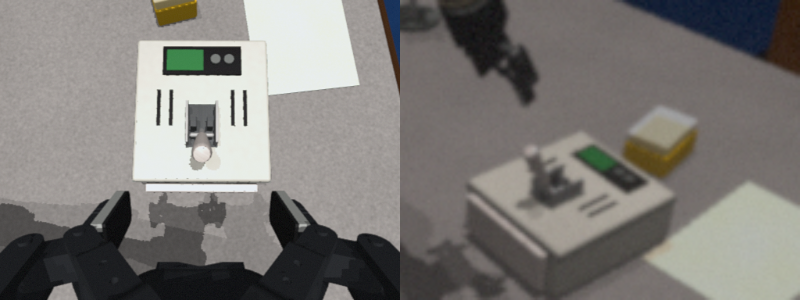

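The bat end (203,153 in the wrist view) leans to the tray side at -0.445 rad, with its end about 138–139 mm from the hinge, so it is fully in. The tray is home and the gripper is clear of everything.

```bash
python3 -c "
from station import order; print(order.close_job())"
```

```text
the job is handed in; nothing more can be done
None
```

The job is handed in: the tray is fully home, and the toggle is flipped to the locked side and dropped fully back in. The gripper is clear and the arm was never moved against the tip box, bottle or tube rack; the judge's verdict was not shown.

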